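# Pin the mask cover to the light-fastness holder

## Task

Hang the loose aluminium mask cover on the exposure holder: lay it over the dyed test cards with its hinge knuckle between the holder's two knuckles and slide it back against the stop so that the bores are in line, then push the red-handled hinge pin in from the right through all three knuckles until the catch inside the last one snaps into its groove and the pin comes to a firm stop. How deep that is differs from holder to holder, so go by feel; ease the parts together with light pushes, never force a part that is jammed or home, and leave the other things on the bench alone.

Things in the scene. Friction and masses are not known exactly. Their poses are not given: they have to be found in the camera images.
- holder: Dark steel base plate of the exposure holder, fixed, five dyed test cards on it; top face 22 mm above the bench. Origin on the bench; x points to the hinge side (away from the robot), y left, z up; plate spans x -72 to +100, y -62 to +62 mm. Hinge axis parallel to y at x +83, z 32 mm; two aluminium knuckles (outside 19 mm, bore 12 mm) at y -62 to -32 and +32 to +62 mm.
- hinge_near (a point): Centre of the outer mouth of the holder's right-hand (-y) knuckle, where the pin goes in along the holder's +y; the holder's axes.
- hinge_mid (a point): Point on the hinge axis half-way between the holder's knuckles, centre of the 64 mm gap for the cover's knuckle; the holder's axes. An upright stop stands behind it (front face 9.5 mm behind the axis, top 4 mm above it): when the cover's knuckle bears on the stop, the bores are in line.
- hinge_far (a point): Centre of the outer mouth of the holder's left-hand (+y) knuckle, where the pin's tip comes out 2 to 16 mm when home; the holder's axes. A black catch housing 28 mm long stands on this knuckle, reaching 20 mm above the hinge axis.
- catch (a joint): Spring catch hidden in the left-hand knuckle: a round-nosed blade pressed down into the bore with 2.4 to 5 N, set somewhere between 8 and 22 mm in from that knuckle's outer mouth, differently each time and not measured. Value: lift in m, 0 when down (empty bore or in the pin's groove), about 0.002 to 0.004 while it rides on the pin.
- cover_handle (a point): Centre of the black grip bar on the loose aluminium mask cover (about 260 g, windowed plate 132 x 108 x 4 mm). Bar 12 mm wide along x, 70 mm long along y, 14 mm high, its centre 28 mm above the cover's flat underside, 17 mm free below it. Axes: x to the cover's knuckle, z up. Fitted, this point lies 79 mm in front of the hinge axis (-x), y 0, 50 mm above the bench.
- cover_knuckle (a point): Centre of the bore of the cover's knuckle, half-way along: 79 mm from the handle's centre along the cover's +x, 10 mm above the underside. Knuckle 59 mm long along y, outside 19 mm, bore 12 mm. Fitted, it lies at hinge_mid.
- cover: The mask cover; origin at its underside, 4 mm from below the handle's centre (handle at x +4 mm); axes as for cover_handle.
- pin_grip (a point): Centre of the red flat-sided grip of the hinge pin (about 110 g): 12 mm wide along x, 38 mm long along y, 18 mm high. Axes: y along the stem to the tip, z up. At the start the pin lies level in the open notches of a beech rest, its axis 36 mm above the bench; it lifts straight out and the grip overhangs the rest's end.
- pin_tip (a point): End of the pin's tip, 165 mm from the grip's centre. Steel stem 10 mm in diameter and 142 mm long, tapering to a 2.4 mm nose over the last 10 mm. A ring groove 18 to 26 mm behind the tip takes the catch: sloping on the tip side, square on the other, so that once the catch is in, the pin goes no deeper and feels hard (far too hard a push would force it past). Lifting and passing the catch takes up to about 9 N.
- hinge_pin: The hinge pin; origin at the centre of the face between the stem and its 17 mm flange, 23 mm from the grip's centre along +y; axes as for pin_grip. The flange stays 2 to 16 mm clear of the knuckle when the pin is home.
- pin_rest: Beech rest for the pin, fixed, foot 46 x 92 mm, 42 mm high; y along the pin, origin on the bench at its centre; the grip's centre lies 85 mm from it along -y.
- flask: Conical flask, 65 mm wide, 105 mm high, a bystander; origin under its centre.
- dropper: Brown dropper bottle, 33 mm wide, 102 mm high, a bystander; origin under its centre.
- driver: Orange-handled screwdriver lying flat, 199 mm, a bystander; origin under its centre.
Mind the look-alikes: they are no part of the job. Leave any yellow look-alike of the hinge_pin alone.

How it is judged:
By the outcome, as a careful person would: the job done as asked, in the order asked, and still so for the second after the job is handed in, with the robot touching nothing.
It also fails if it takes over 61 s, if anything falls off the work surface, if the arm or the gripper's body presses on something with over 40 N, if the wrist force passes 120 N, or if a joint passes its speed limit or range.

## Robot

A 6-joint arm with a two-finger parallel gripper is mounted at the origin on a cart in front of the work surface, level with it; the furniture and walls round the work are solid. World frame = base frame: x ahead of the robot, y to its left, z up, the work surface at z = 0. Lengths are in m, angles in rad, forces in N, time in s.
With the tool pointing down it reaches from about 0.325 to 0.875 m from the base axis. Payload 4.4 kg.
Tool frame: the origin (TCP) lies on the centre line of the jaws, within the pads' length; the fingertips stand env.nose_length ahead of it and the grasp point (between the pads) lies 6 mm ahead of it (env.nose_length is the distance from the TCP to the fingertips, in m); z points along the fingers, y is the line along which they close (so a half turn about z gives the same grasp; the last joint's range is limited). The gripper opens to 85 mm and grips with 20 to 120 N. Pads are 22 mm wide; open, the fingers measure 114 mm over their backs; the gripper's body (76 mm by 85 mm) begins 54 mm behind the grasp point. The pads swing forward as they close: fully open they stand 13 mm farther back than shut.
Start: joints at [-0.15, 0.207, 1.542, -0, 1.393, -0.15], TCP at [0.575, -0, 0.256] pointing down, gripper open.
Joint ranges: [-2.73, 2.73], [-0.86, 2.22], [0.23, 2.46], [-1.11, 4.25], [0.08, 2.63], [-2.82, 2.82]. Speed limits (rad/s): [2.79, 2.79, 3.14, 3.14, 3.14, 3.14].

## Interface

Orientations are given as a unit quaternion [x, y, z, w].
In Python, from station import env gives the robot as it stands.
- The arm moves only by the tool apply_moves, never from a script. Its argument "commands" is text: rows parted by semicolons, each of 7 numbers parted by spaces: the shift along the tool's x, y, z in units of 40 mm (1.0 is 40 mm), then the turn, a rotation vector about the tool's x, y, z in units of 6 degrees (1.0 is 6 degrees), then the opening, from 0 (shut) to 1 (fully open). In form: tx ty tz rx ry rz grip; .... A call has 1 to 10 rows; each row is the pose to reach, as a shift and turn from the pose commanded when the call began, along the tool's axes at that moment; what a row does not reach only later rows make up. A row lasts 1/12 s, in which the tool goes at most 41.7 mm and 7.16 degrees, less where a joint would pass 70% of its speed; a pose out of reach is approached as far as the arm can. A call with a gripper value outside its range is refused whole. The fingers move at their own pace and stop on an object; the grip force is fixed at half the most. Time passes only in rows, so rows that repeat a pose let the fingers close. It gives the time, the measured TCP pose, the force, the opening and the grip force at its end, in the units of the state.
- env.state(): the state, without advancing time (a new reading comes with each control period).
- env.get_image(name): name is "scene" or "side" or "wrist"; returns the picture (480x640x3 uint8, red, green, blue); there is no depth.
- env.camera_params(name): a dict with "fx", "fy", "cx", "cy" (pixels), "distortion" ([k1, k2, p1, p2, k3] as OpenCV has them; the pictures are not rectified), "extrinsics" (4x4, takes a point from camera to world coordinates). Camera axes: x right, y down, z forward; pixel columns grow to the right and rows downward; lengths in m; the calibration is good to about 2 mm. A picture is of the moment at which its call begins: read the wrist's pose just before it. camera_params takes no time and is no camera call; for the wrist camera it gives the pose at the moment of the call.
- env.finish_job(): hands the job in; it is judged then, once.
The state is a dict: "t": time; "qpos": joint angles; "qd": joint speeds; "effort": joint torques, N m; "tcp_pos": TCP position; "eef_rot": TCP orientation; "wrist_force": force on the tool from outside, world axes, zero at the start; "torque": the same for the moment, N m; "gripper_width": finger opening in m; "finger_force": force on a finger pad.
Only numpy, scipy, OpenCV 4.12 (cv2) and the standard library are available. Lean on these libraries where they do the work, as an engineer would, in place of code of your own. Each camera call takes 0.05 s, during which the arm holds its last target. There are 200 camera calls.

## Working session

There is one attempt and no reset: what is moved stays moved. The work goes in short steps, Python scripts to look and compute and a tool call to move; the robot and the scene stay as the last step left them, time stands still between calls to the robot, and variables do not carry over. Pictures are saved under pics/ and viewed, at most 10 in all, crops included, and the job is handed in when it is done.

Besides the shell and the picture viewer there is one more tool, called after "Emit:" as a command line: name --argument value ..., lists and objects as JSON in quotes. apply_moves: Moves the arm, as the interface text tells. Its arguments: {"type":"object","properties":{"commands":{"type":"string"}},"required":["commands"]}

```bash
ls; mkdir -p pics; cat > h.py <<'E'
import numpy as np, cv2
from station import env
from scipy.spatial.transform import Rotation as R
def snap(n,f):
    p=env.camera_params(n); im=env.get_image(n); cv2.imwrite('pics/'+f+'.png',im[:,:,::-1]); np.savez('pics/'+f+'.npz',im=im,**{k:np.array(v) for k,v in p.items()}); return im
def load(f): return dict(np.load('pics/'+f+'.npz'))
def ray(d,px):
    K=np.array([[d['fx'],0,d['cx']],[0,d['fy'],d['cy']],[0,0,1.]])
    q=cv2.undistortPoints(np.array(px,float).reshape(-1,1,2),K,d['distortion'].astype(float)).reshape(-1,2)
    T=d['extrinsics']; v=np.c_[q,np.ones(len(q))]@T[:3,:3].T
    return T[:3,3],v
def onz(d,px,z):
    o,v=ray(d,px); return o+v*((z-o[2])/v[:,2])[:,None]
def proj(d,P):
    T=np.linalg.inv(d['extrinsics']); K=np.array([[d['fx'],0,d['cx']],[0,d['fy'],d['cy']],[0,0,1.]])
    return cv2.projectPoints(np.array(P,float).reshape(-1,1,3),cv2.Rodrigues(T[:3,:3])[0],T[:3,3],K,d['distortion'].astype(float))[0].reshape(-1,2)
E
python3 - <<'E'
from h import *
for n in ['scene','side','wrist']: snap(n,n+'0'); print(n,env.camera_params(n)['extrinsics'].round(3).tolist())
a=[cv2.imread(f'pics/{n}0.png') for n in ['scene','side']]
print(env.nose_length,env.state())
E
```

```text
pics
scene [[0.853, -0.366, 0.372, -0.083], [-0.522, -0.578, 0.627, -1.307], [-0.014, -0.729, -0.684, 1.274], [0.0, 0.0, 0.0, 1.0]]
side [[0.964, -0.231, 0.134, 0.307], [-0.267, -0.823, 0.502, -1.261], [-0.006, -0.519, -0.855, 1.879], [0.0, 0.0, 0.0, 1.0]]
wrist [[1.0, 0.002, -0.001, 0.574], [0.001, -0.948, -0.319, 0.082], [-0.001, 0.319, -0.948, 0.373], [0.0, 0.0, 0.0, 1.0]]
0.025 {'t': 0.15, 'qpos': array([-1.50473718e-01,  2.07240542e-01,  1.54263387e+00,  1.65629832e-05,
        1.39346094e+00, -1.50491004e-01]), 'qd': array([ 0.00097315, -0.00260625, -0.00537462, -0.00075014,  0.00054775,
        0.00055234]), 'effort': array([ 5.23460058e-04, -3.83512866e+01, -2.92037880e+01, -1.78299792e-04,
        6.64118095e-03, -5.65601522e-05]), 'tcp_pos': array([5.74467806e-01, 8.92868405e-05, 2.55379374e-01]), 'eef_rot': array([ 7.07101439e-01,  7.07111586e-01, -5.10241364e-04, -7.06373007e-04]), 'wrist_force': array([ 0.04292696, -0.00803513,  0.45714303]), 'torque': array([ 0.00437115, -0.01766564, -0.02219157]), 'finger_force': 0.0, 'gripper_width': 0.08560837062153001}
```

View pics/scene0.png

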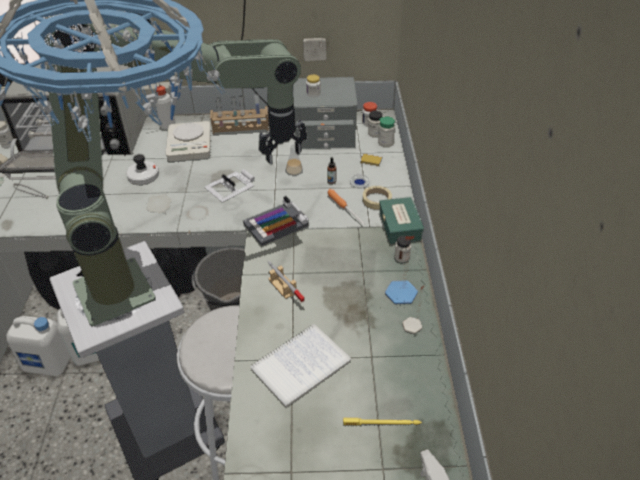

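View pics/side0.png

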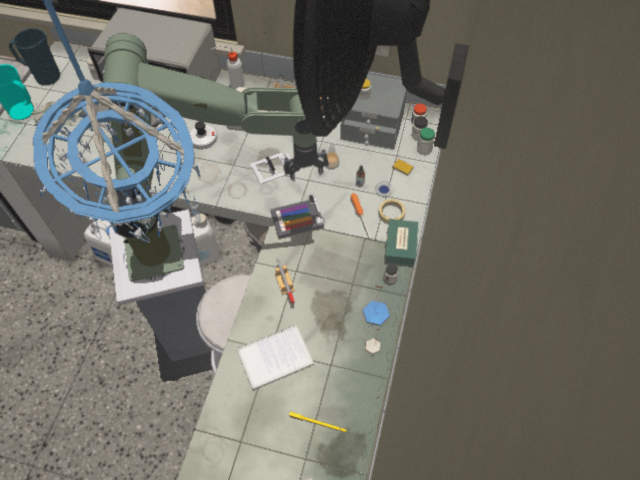

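View pics/wrist0.png

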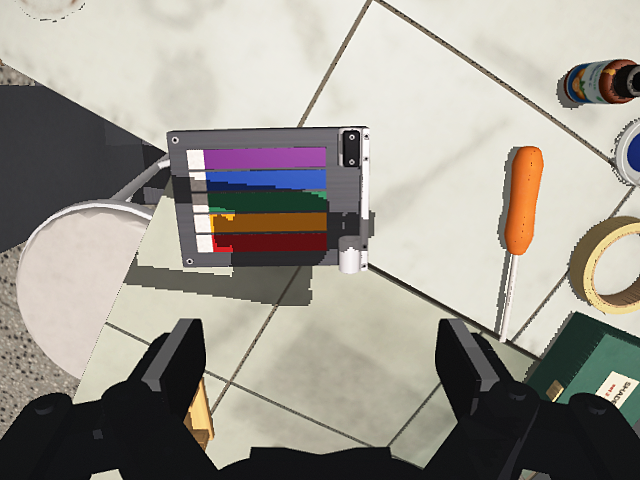

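The scene picture shows the holder at (277,222), the white cover with its black bar at (231,184), the pin in its beech rest at (283,283) with the red grip at about (300,297), and a yellow look-alike pin at (382,422). In the wrist picture the holder spans (168,130) to (368,268).

```bash
python3 - <<'E'
from h import *
s,d,w=load('scene0'),load('side0'),load('wrist0')
def tri(a,b):
    o1,v1=ray(s,[a]);o2,v2=ray(d,[b]);A=np.c_[v1[0],-v2[0]];t=np.linalg.lstsq(A,o2-o1,rcond=None)[0]
    p,q=o1+v1[0]*t[0],o2+v2[0]*t[1];return ((p+q)/2).round(3),np.linalg.norm(p-q).round(3)
print('cover',tri((229,182),(269,166)),onz(s,[(231,185)],.02),onz(d,[(270,167)],.02))
print('grip',tri((299,297),(291,297)),onz(s,[(299,297)],.036),onz(d,[(291,297)],.036))
print('tip',onz(s,[(268,263)],.036),onz(d,[(279,260)],.036))
print('yellow',onz(s,[(346,422),(420,423)],.02))
c=[(167,130),(362,127),(187,267),(365,268)]
print(onz(w,c,.022).round(4).tolist())
# screws / 
im=s['im'];
cv2.imwrite('pics/c1.png',cv2.resize(im[150:320,190:360,::-1],(680,680))[:600])
E
```

```text
cover (array([0.484, 0.243, 0.036]), np.float64(0.002)) [[0.49072289 0.24290154 0.02      ]] [[0.48777424 0.25116816 0.02      ]]
grip (array([ 0.433, -0.317,  0.021]), np.float64(0.001)) [[ 0.42684306 -0.3296      0.036     ]] [[ 0.43150766 -0.32407783  0.036     ]]
tip [[ 0.41644147 -0.16852124  0.036     ]] [[ 0.42554221 -0.17309016  0.036     ]]
yellow [[ 0.33221722 -0.70882123  0.02      ]
 [ 0.47509538 -0.80207519  0.02      ]]
[[0.445, 0.061, 0.022], [0.6085, 0.0627, 0.022], [0.45, -0.0631, 0.022], [0.6154, -0.0636, 0.022]]
```

View pics/c1.png

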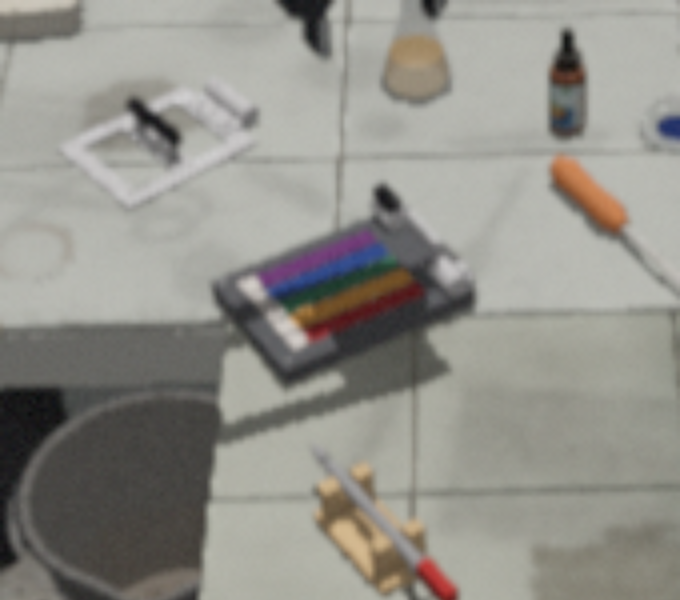

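The crop shows the cover lying knuckle to the right, much as the holder lies. The red-gripped pin, grip at (440,580), is the only one in the rest, and the yellow look-alike is elsewhere. Next I look at the cover from above.

Emit:
apply_moves --commands "6.2 -2.1 0 0 0 0 1;6.2 -2.1 0 0 0 0 1;6.2 -2.1 0 0 0 0 1;6.2 -2.1 0 0 0 0 1;6.2 -2.1 0 0 0 0 1;6.2 -2.1 0 0 0 0 1;6.2 -2.1 0 0 0 0 1;6.2 -2.1 0 0 0 0 1;6.2 -2.1 0 0 0 0 1"

```text
t: 0.9
tcp_pos: [0.4907, 0.2482, 0.256]
eef_rot: [0.706, 0.708, -0.0, 0.0]
wrist_force: [-1.3, 0.0, 0.6]
gripper_width: 0.0852
finger_force: 0.0
```

```bash
python3 - <<'E'
from h import *
snap('wrist','w1'); print(env.state()['tcp_pos'])
E
```

```text
[0.49112964 0.24733443 0.25598146]
```

View pics/w1.png

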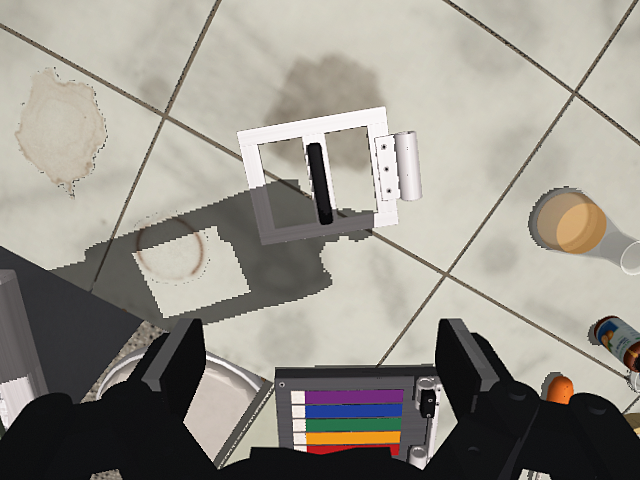

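The cover lies at (237–422, 107–245). Its black bar runs from about (314,143) to (327,223), and the knuckle is at (409,165). I measure both.

```bash
python3 - <<'E'
from h import *
d=load('w1'); im=d['im'].astype(int)
m=((im.max(2)<60)).astype(np.uint8); m[:130]=0;m[240:]=0;m[:,:300]=0;m[:,345:]=0
n,l,st,c=cv2.connectedComponentsWithStats(m); i=1+np.argmax(st[1:,4]); ct=max(cv2.findContours((l==i).astype(np.uint8),0,1)[0],key=len)
r=cv2.minAreaRect(ct);bx=cv2.boxPoints(r);print(st[i],r)
P=onz(d,bx,.035);print(P.round(4).tolist(),P.mean(0))
# plate corners top z=.004 ; 
C=onz(d,[(237,131),(385,107),(262,244),(398,225)],.004);print(C.round(4).tolist())
K=onz(d,[(403,132),(422,199)],.019);print(K.round(4).tolist())
for a,b in [(C[0],C[1]),(C[2],C[3])]: print(np.degrees(np.arctan2(*(b-a)[[1,0]])))
for a,b in [(C[2],C[0]),(C[3],C[1]),(K[1],K[0])]: print(np.degrees(np.arctan2(*(b-a)[[1,0]]))-90)
e=[bx[k]for k in range(4)];L=[P[1]-P[0],P[2]-P[1]];v=max(L,key=np.linalg.norm);print('bar',np.degrees(np.arctan2(v[1],v[0])),[np.linalg.norm(x) for x in L])
E
```

```text
[ 307  143   26   82 1122] ((319.6195068359375, 183.3931884765625), (82.88058471679688, 14.068292617797852), 80.21759033203125)
[[0.4787, 0.2978, 0.035], [0.4899, 0.2997, 0.035], [0.5022, 0.231, 0.035], [0.4903, 0.2288, 0.035]] [0.49026832 0.26430582 0.035     ]
[[0.4174, 0.306, 0.004], [0.5464, 0.3266, 0.004], [0.4353, 0.2009, 0.004], [0.564, 0.2202, 0.004]]
[[0.5603, 0.3066, 0.019], [0.5809, 0.2488, 0.019]]
9.087232177972624
8.541632790155218
9.679616633799284
9.369940057711617
19.60080729195134
bar -79.87083339342891 [np.float64(0.011381550425395834), np.float64(0.06983583939742484)]
```

Emit:
apply_moves --commands "0.42 -0.02 0.5 0 0 -1 1;0.42 -0.02 1.5 0 0 -1.6 1;0.42 -0.02 2.5 0 0 -1.6 1;0.42 -0.02 3.5 0 0 -1.6 1;0.42 -0.02 4.2 0 0 -1.6 1;0.42 -0.02 4.7 0 0 -1.6 1;0.42 -0.02 5.1 0 0 -1.6 1;0.42 -0.02 5.47 0 0 -1.6 1;0.42 -0.02 5.47 0 0 -1.6 1"

```text
t: 1.7
tcp_pos: [0.4884, 0.2618, 0.0339]
eef_rot: [0.647, 0.763, -0.003, -0.002]
wrist_force: [-1.3, -0.3, -1.3]
gripper_width: 0.0853
finger_force: 0.0
```

```bash
python3 - <<'E'
from h import *
snap('wrist','w2'); s=env.state();print(s['tcp_pos'],s['wrist_force'],R.from_quat(s['eef_rot']).as_matrix().round(3).tolist())
E
```

```text
[0.48942021 0.26246571 0.03560479] [-0.86721145  0.67194299  0.13003701] [[-0.164, 0.986, -0.004], [0.986, 0.164, -0.002], [-0.001, -0.005, -1.0]]
```

View pics/w2.png

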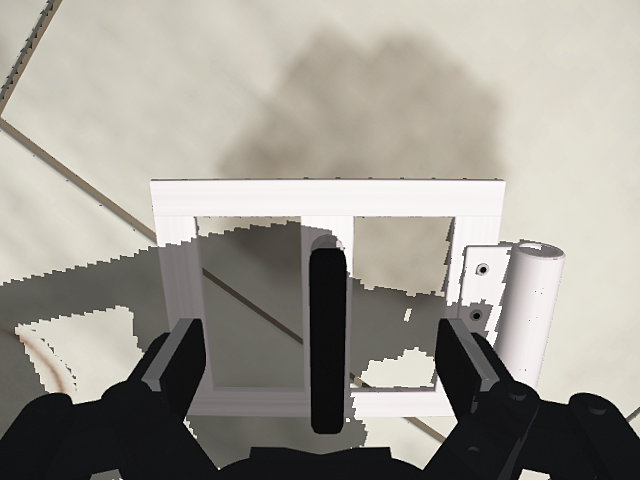

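The plate edges run square to the jaws, and the bar (310–348 px) sits between the pads. I close now and lift.

Emit:
apply_moves --commands "0.04 0.05 0 0 0 0 1;0.04 0.05 0 0 0 0 0;0.04 0.05 0 0 0 0 0;0.04 0.05 0 0 0 0 0;0.04 0.05 0 0 0 0 0;0.04 0.05 0 0 0 0 0;0.04 0.05 0 0 0 0 0;0.04 0.05 0 0 0 0 0"

```text
t: 2.42
tcp_pos: [0.4919, 0.2669, 0.0379]
eef_rot: [0.645, 0.764, 0.0, 0.0]
wrist_force: [-0.5, 0.1, 4.4]
gripper_width: 0.0107
finger_force: 60.6
```

Emit:
apply_moves --commands "0 0 -0.3 0 0 0 0;0 0 -1 0 0 0 0;0 0 -1.8 0 0 0 0;0 0 -2 0 0 0 0;0 0 -2 0 0 0 0"

```text
t: 2.83
tcp_pos: [0.4944, 0.2676, 0.1209]
eef_rot: [0.645, 0.764, 0.003, 0.002]
wrist_force: [0.9, -0.1, -3.0]
gripper_width: 0.0106
finger_force: 59.7
```

```bash
python3 - <<'E'
from h import *
snap('wrist','w3'); s=env.state();print(s['tcp_pos'],s['wrist_force'],s['torque'],s['gripper_width'],R.from_quat(s['eef_rot']).as_matrix().round(4).tolist())
# holder features from w0 and w1: screws
E
```

```text
[0.49263172 0.26696553 0.11849662] [-0.66734782  0.60906321 -3.09489275] [-0.05333441  0.09093497 -0.05301622] 0.010701125948555427 [[-0.1668, 0.986, 0.0026], [0.986, 0.1668, 0.0009], [0.0005, 0.0028, -1.0]]
```

View pics/w3.png

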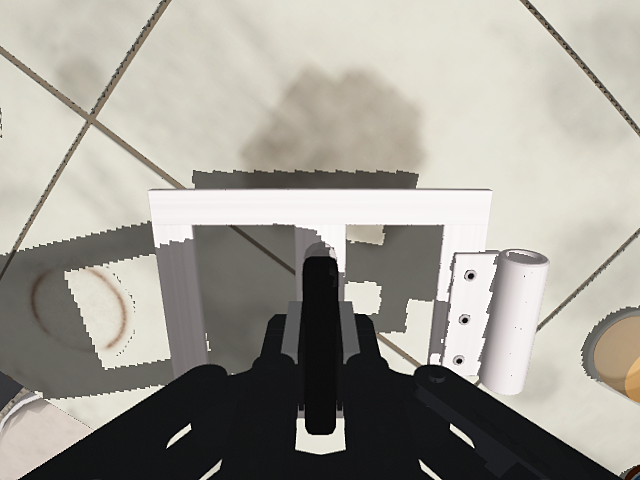

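The cover is held level and square in the gripper, with its knuckle at (516,322). To fix the holder's pose I enlarge it from the first wrist picture.

```bash
python3 - <<'E'
from h import *
im=load('w0' if 0 else 'wrist0')['im'][115:280,160:380,::-1]
im=cv2.resize(im,None,fx=3.6,fy=3.6,interpolation=cv2.INTER_CUBIC); print(im.shape); cv2.imwrite('pics/c2.png',im)
E
```

```text
(594, 792, 3)
```

View pics/c2.png

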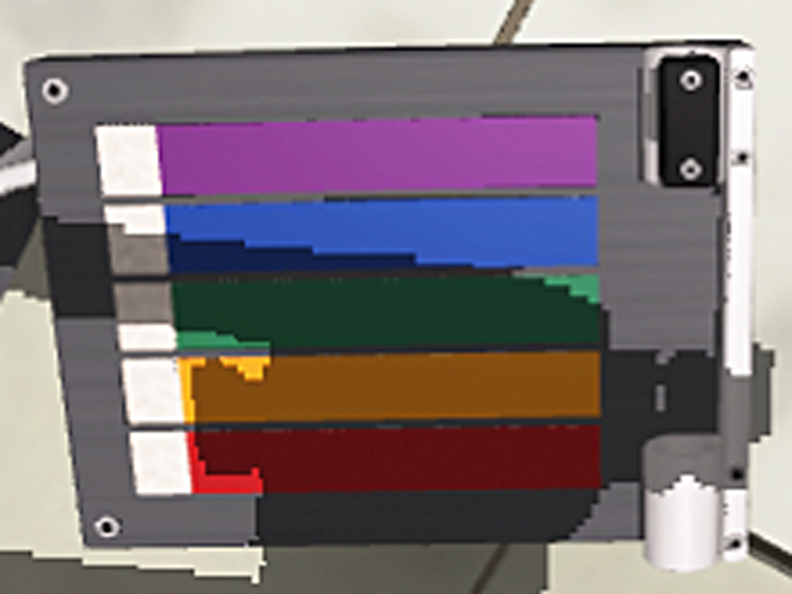

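The enlargement shows the plate's front corners at (27,62) and (85,547), its corner screws at (54,91) and (106,526), the right knuckle at u 645–720, v 440–568, and the catch-housing screws at (690,79) and (690,168). I compute the holder's pose and the cover's pose in the hand.

```bash
python3 - <<'E'
from h import *
w=load('wrist0'); f=lambda L:[((u+.5)/3.6-.5+160,(v+.5)/3.6-.5+115) for u,v in L]
S=onz(w,f([(54,91),(106,526)]),.0225);print('screws',S.round(4).tolist(),np.linalg.norm(S[0]-S[1]))
C=onz(w,f([(27,62),(85,547)]),.022);print('corner',C.round(4).tolist())
H=onz(w,f([(690,79),(690,168)]),.0525);print('hous',H.round(4).tolist())
H=onz(w,f([(660,57),(718,57),(718,185),(660,185)]),.052);print('houstop',H.round(4).tolist(),H.mean(0))
K=onz(w,f([(682,440),(682,568)]),.032);print('knuckmid',K.round(4).tolist())
K=onz(w,f([(645,440),(645,560),(721,440),(721,560)]),.032);print('knuckedge',K.round(4).tolist())
# card edges: purple top, red bottom, colour right end
Q=onz(w,f([(97,126),(598,116),(137,493),(598,493)]),.023);print('cards',Q.round(4).tolist())
for a,b in [(S[1],S[0]),(C[1],C[0])]: v=b-a;print(np.degrees(np.arctan2(v[1],v[0]))-90)
v=Q[3]-Q[2];print(np.degrees(np.arctan2(v[1],v[0])));v=Q[1]-Q[0];print(np.degrees(np.arctan2(v[1],v[0])));v=Q[1]-Q[3];print(np.degrees(np.arctan2(v[1],v[0]))-90)
# cover in hand
d=load('w3'); s=np.array([.49263,.26697,.1185]); M=np.array([[-0.1668,0.986,0.0026],[0.986,0.1668,0.0009],[0.0005,0.0028,-1.0]])
for nm,p,z in [('corn',[(150,189),(491,190)],.0846),('kn+mouth',[(523,258)],.0906),('kn-',[(502,392)],.0906),('bar+end',[(320,256),(320,434)],.1156)]:
    print(nm,((onz(d,p,z)-s)@M).round(4).tolist())
E
```

```text
screws [[0.451, 0.0527, 0.0225], [0.4528, -0.0567, 0.0225]] 0.10941778033272946
corner [[0.445, 0.0595, 0.022], [0.4465, -0.0627, 0.022]]
hous [[0.5976, 0.0572, 0.0525], [0.598, 0.0383, 0.0525]]
houstop [[0.5912, 0.0617, 0.052], [0.6034, 0.0617, 0.052], [0.6042, 0.0346, 0.052], [0.5916, 0.0346, 0.052]] [0.59760768 0.0481533  0.052     ]
knuckmid [[0.5992, -0.0301, 0.032], [0.6, -0.0638, 0.032]]
knuckedge [[0.5902, -0.0301, 0.032], [0.5907, -0.0616, 0.032], [0.6087, -0.0301, 0.032], [0.6097, -0.0616, 0.032]]
cards [[0.4607, 0.0446, 0.023], [0.5785, 0.0464, 0.023], [0.4619, -0.0474, 0.023], [0.579, -0.0471, 0.023]]
0.980740920055311
0.7197666851619289
0.1420256047331039
0.8777785568082915
0.31712908387771677
corn [[0.0512, -0.0636, 0.0338], [0.0507, 0.0678, 0.0341]]
kn+mouth [[0.0248, 0.0819, 0.0281]]
kn- [[-0.0399, 0.0837, 0.0281]]
bar+end [[0.0355, 0.0015, 0.0029], [-0.0376, 0.0016, 0.0029]]
```

Emit:
apply_moves --commands "-6.6 -0.62 0 0 0 0.5 0;-6.6 -0.62 0 0 0 1 0;-6.6 -0.62 0 0 0 1.5 0;-6.6 -0.62 0 0 0 1.5 0;-6.6 -0.62 0 0 0 1.5 0;-6.6 -0.62 0 0 0 1.5 0;-6.6 -0.62 0 0 0 1.5 0;-6.6 -0.62 0 0 0 1.5 0;-6.6 -0.62 0 0 0 1.5 0;-6.6 -0.62 0 0 0 1.5 0"

```text
t: 3.72
tcp_pos: [0.5099, 0.003, 0.1156]
eef_rot: [0.703, 0.711, -0.001, -0.002]
wrist_force: [-0.8, -0.4, -2.6]
gripper_width: 0.011
finger_force: 59.7
```

```bash
python3 - <<'E'
from h import *
snap('wrist','w4'); s=env.state();print(s['tcp_pos'],s['wrist_force'],R.from_quat(s['eef_rot']).as_matrix().round(4).tolist())
E
```

```text
[0.51016431 0.00342279 0.11600934] [ 0.09703021 -0.31666308 -3.0070839 ] [[-0.0115, 0.9999, -0.0031], [0.9999, 0.0115, 0.001], [0.001, -0.0031, -1.0]]
```

View pics/w4.png

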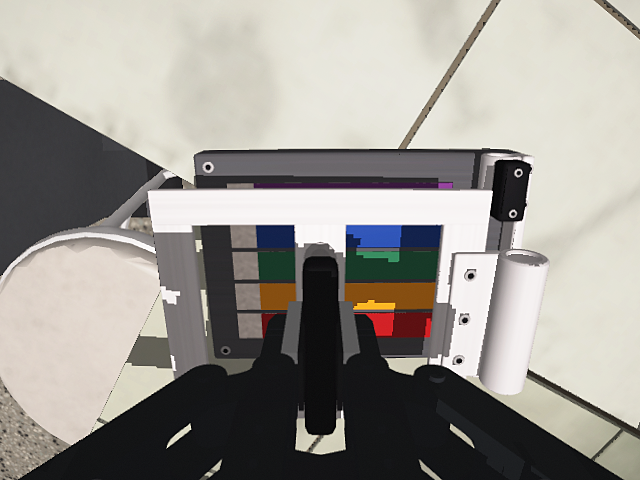

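The held cover is over the holder. Holder screws show at (208,167) and (225,351), housing screws at (518,173) and (513,213), and the cover's knuckle mouth at (524,258). I recompute from this view.

```bash
python3 - <<'E'
from h import *
d=load('w4')
S=onz(d,[(208,167),(225,351)],.0225);print('screws',S.round(4).tolist(),S.mean(0).round(4))
H=onz(d,[(518,173),(513,213)],.0525);print('hous',H.round(4).tolist(),H.mean(0).round(4))
# same camera, predicted pixel of cover features for tool-frame offset ox along tool x
s=np.array([.5102,.0034,.116]);u=s[2]-.0379
for oy in (-.005,-.003,-.001): 
  c=s+np.array([0,oy,0]); print(oy,proj(d,[c+[.079,.0295,u+.010-s[2]],[c[0]+.079-.0095*0,c[1]-.0295,u+.0195],[c[0]-.062-.0,c[1]+.054,u+.004],[c[0],c[1]-.035,u+.035],[c[0]+.070,c[1]+.054,u+.004]]).round(0).tolist())
E
```

```text
screws [[0.4509, 0.0528, 0.0225], [0.4527, -0.0574, 0.0225]] [ 0.4518 -0.0023  0.0225]
hous [[0.5975, 0.0568, 0.0525], [0.5981, 0.0383, 0.0525]] [0.5978 0.0475 0.0525]
-0.005 [[527.0, 262.0], [511.0, 402.0], [160.0, 192.0], [321.0, 443.0], [507.0, 196.0]]
-0.003 [[528.0, 257.0], [512.0, 398.0], [159.0, 187.0], [321.0, 439.0], [508.0, 191.0]]
-0.001 [[528.0, 253.0], [512.0, 395.0], [159.0, 181.0], [321.0, 435.0], [509.0, 186.0]]
```

Emit:
apply_moves --commands "-0.03 0 0.5 0 0 0 0;-0.03 0 1 0 0 0 0;-0.03 0 1.2 0 0 0 0;-0.03 0 1.25 0 0 0 0;-0.03 0 1.3 0 0 0 0;-0.03 0 1.3 0 0 0 0"

```text
t: 4.27
tcp_pos: [0.5119, 0.0016, 0.0658]
eef_rot: [0.703, 0.711, 0.0, 0.0]
wrist_force: [0.2, -0.6, -2.8]
gripper_width: 0.0108
finger_force: 59.6
```

Emit:
apply_moves --commands "0 0 0.04 0 0 0 0;0 0 0.08 0 0 0 0;0 0 0.08 0 0 0 0"

```text
t: 4.52
tcp_pos: [0.5119, 0.001, 0.0628]
eef_rot: [0.703, 0.711, 0.0, 0.0]
wrist_force: [-0.6, 0.3, -3.3]
gripper_width: 0.0109
finger_force: 59.7
```

Emit:
apply_moves --commands "0 0 0.03 0 0 0 0;0 0 0.05 0 0 0 0;0 0 0.05 0 0 0 0"

```text
t: 4.77
tcp_pos: [0.5114, 0.001, 0.0603]
eef_rot: [0.703, 0.711, -0.0, -0.0]
wrist_force: [0.4, 0.1, -2.9]
gripper_width: 0.0107
finger_force: 59.7
```

Emit:
apply_moves --commands "0 0 0.03 0 0 0 0;0 0 0.03 0 0 0 0"

```text
t: 4.93
tcp_pos: [0.5116, 0.001, 0.0599]
eef_rot: [0.703, 0.711, -0.0, -0.0]
wrist_force: [-3.0, 0.9, 3.2]
gripper_width: 0.0109
finger_force: 60.7
```

Contact comes at the expected height. I ease off a little and slide back.

Emit:
apply_moves --commands "0 0.05 -0.015 0 0 0 0;0 0.1 -0.015 0 0 0 0;0 0.13 -0.015 0 0 0 0;0 0.13 -0.015 0 0 0 0"

```text
t: 5.27
tcp_pos: [0.517, 0.0011, 0.0599]
eef_rot: [0.703, 0.711, -0.0, 0.0]
wrist_force: [-2.3, 0.1, 3.6]
gripper_width: 0.0105
finger_force: 60.5
```

Emit:
apply_moves --commands "0 0.025 0 0 0 0 0;0 0.025 0 0 0 0 0"

```text
t: 5.43
tcp_pos: [0.5175, 0.0011, 0.0599]
eef_rot: [0.703, 0.711, -0.0, -0.0]
wrist_force: [-5.0, -0.8, 4.9]
gripper_width: 0.0104
finger_force: 60.8
```

Emit:
apply_moves --commands "0 0.025 0 0 0 0 0;0 0.025 0 0 0 0 0"

```text
t: 5.6
tcp_pos: [0.5185, 0.0011, 0.0599]
eef_rot: [0.703, 0.711, -0.0, -0.0]
wrist_force: [-5.0, 0.5, 5.3]
gripper_width: 0.0106
finger_force: 60.8
```

Emit:
apply_moves --commands "0 0.025 -0.02 0 0 0 0;0 0.025 -0.02 0 0 0 0"

```text
t: 5.77
tcp_pos: [0.5198, 0.0012, 0.06]
eef_rot: [0.703, 0.711, 0.0, 0.0]
wrist_force: [-1.0, -0.5, -2.8]
gripper_width: 0.0109
finger_force: 59.7
```

Emit:
apply_moves --commands "0 0.025 0 0 0 0 0;0 0.025 0 0 0 0 0"

```text
t: 5.93
tcp_pos: [0.5199, 0.0012, 0.0599]
eef_rot: [0.703, 0.711, -0.001, -0.001]
wrist_force: [-3.5, 0.1, 0.1]
gripper_width: 0.0108
finger_force: 60.1
```

Emit:
apply_moves --commands "0 0.025 0 0 0 0 0;0 0.025 0 0 0 0 0"

```text
t: 6.1
tcp_pos: [0.5199, 0.0012, 0.0599]
eef_rot: [0.703, 0.711, -0.002, -0.002]
wrist_force: [-6.2, -1.2, 2.0]
gripper_width: 0.0108
finger_force: 60.4
```

The stop is felt at x = 0.5199, as measured. I release gently and rise.

Emit:
apply_moves --commands "0 -0.03 -0.01 0 0 0 0;0 -0.03 -0.01 0 0 0 0.15;0 -0.03 -0.01 0 0 0 0.4;0 -0.03 -0.01 0 0 0 0.7;0 -0.03 -0.01 0 0 0 1;0 -0.03 -0.01 0 0 0 1;0 -0.03 -0.01 0 0 0 1"

```text
t: 6.68
tcp_pos: [0.5212, 0.0011, 0.0613]
eef_rot: [0.703, 0.711, 0.0, 0.001]
wrist_force: [-0.0, 0.3, 0.6]
gripper_width: 0.0727
finger_force: 0.0
```

Emit:
apply_moves --commands "0 0 -0.7 0 0 0 1;0 0 -1.5 0 0 0 1;0 0 -2.5 0 0 0 1;0 0 -3.5 0 0 0 1;0 0 -4 0 0 0 1;0 0 -4 0 0 0 1"

```text
t: 7.18
tcp_pos: [0.5248, 0.0006, 0.228]
eef_rot: [0.703, 0.711, 0.004, 0.006]
wrist_force: [1.0, 0.1, -0.3]
gripper_width: 0.0857
finger_force: 0.0
```

```bash
python3 - <<'E'
from h import *
snap('wrist','w5'); s=env.state();print(s['tcp_pos'],R.from_quat(s['eef_rot']).as_matrix().round(4).tolist())
d=load('w5');im=d['im'].astype(int)
m=(im.max(2)<50).astype(np.uint8); p=proj(d,[[.52,0,.057]])[0]; print(p)
n,l,st,c=cv2.connectedComponentsWithStats(m)
for i in range(1,n):
  if st[i,4]>400: print(st[i],c[i].round(1))
E
```

```text
[0.52296028 0.00082415 0.22475034] [[-0.0105, 0.9999, 0.0083], [0.9999, 0.0105, -0.0013], [-0.0014, 0.0083, -1.0]]
[310.46013403 220.01166973]
[149 135  32  38 481] [162.  152.8]
[407 135  23  40 707] [417.6 153.9]
[153 166  32  38 537] [172.9 181.2]
[ 302  172   16   94 1401] [309.8 218. ]
[ 216  185   95   94 1209] [237.4 242.8]
[426 278 125  77 454] [489.  315.5]
[    0   319   640   161 46125] [337.8 427.5]
```

The bar lies where the fitted cover should have it. Next, look at the pin.

Emit:
apply_moves --commands "-7.5 -2.2 -0.7 0 0 0 1;-7.5 -2.2 -0.7 0 0 0 1;-7.5 -2.2 -0.7 0 0 0 1;-7.5 -2.2 -0.7 0 0 0 1;-7.5 -2.2 -0.7 0 0 0 1;-7.5 -2.2 -0.7 0 0 0 1;-7.5 -2.2 -0.7 0 0 0 1;-7.5 -2.2 -0.7 0 0 0 1;-7.5 -2.2 -0.7 0 0 0 1;-7.5 -2.2 -0.7 0 0 0 1"

```text
t: 8.07
tcp_pos: [0.4345, -0.3002, 0.247]
eef_rot: [0.704, 0.71, 0.0, -0.002]
wrist_force: [-0.8, 1.7, 0.0]
gripper_width: 0.0853
finger_force: 0.0
```

```bash
python3 - <<'E'
from h import *
snap('wrist','w6'); s=env.state();print(s['tcp_pos'],R.from_quat(s['eef_rot']).as_matrix().round(4).tolist())
d=load('w6');hsv=cv2.cvtColor(d['im'],cv2.COLOR_RGB2HSV)
m=(((hsv[...,0]<6)|(hsv[...,0]>172))&(hsv[...,1]>150)&(hsv[...,2]>60)).astype(np.uint8)
n,l,st,c=cv2.connectedComponentsWithStats(m)
for i in range(1,n):
  if st[i,4]>80:
    r=cv2.minAreaRect(max(cv2.findContours((l==i).astype(np.uint8),0,1)[0],key=len)); print(st[i],r); B=onz(d,cv2.boxPoints(r),.045);print(B.round(4).tolist(),B.mean(0))
E
```

```text
[ 0.43483673 -0.29909666  0.24699832] [[-0.0093, 1.0, -0.0022], [1.0, 0.0093, 0.0031], [0.0031, -0.0022, -1.0]]
[307 215  16  44 619] ((314.6478576660156, 236.8657684326172), (42.9786376953125, 14.65889835357666), 86.42366790771484)
[[0.4227, -0.3053, 0.045], [0.4344, -0.3044, 0.045], [0.437, -0.3413, 0.045], [0.4248, -0.3423, 0.045]] [ 0.4297341  -0.32331812  0.045     ]
```

View pics/w6.png

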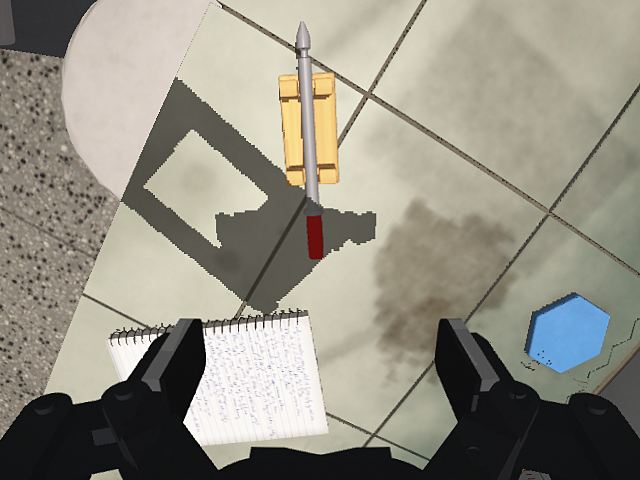

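The pin lies in its rest with its red grip at (315,237), stem going up to the tip at (302,22); nothing else red is near. Compute the axis.

```bash
python3 - <<'E'
from h import *
d=load('w6');t=onz(d,[(302.5,21)],.036)[0];g=np.array([.4297,-.3233,.036]);
f=onz(d,[(312,197),(306,60)],.036)
v=t-g;print(t,np.linalg.norm(v),np.degrees(np.arctan2(v[1],v[0]))-90);v=f[1]-f[0];print(f,np.degrees(np.arctan2(v[1],v[0]))-90)
# cover bar in w5
e=load('w5');print(onz(e,[(309.8,218)],.057))
# hinge knuckles in w5: silhouettes via gray profile
im=e['im']
print(proj(e,[[.6,-.03,.0415],[.6,-.063,.0415],[.6,-.063,.0225]]).round())
E
```

```text
[ 0.41986271 -0.15986283  0.036     ] 0.16373295141047864 3.4444799641160557
[[ 0.42728545 -0.29172855  0.036     ]
 [ 0.42244726 -0.18703711  0.036     ]] 2.6459719856035235
[[0.51951242 0.00151899 0.057     ]]
[[411. 252.]
 [408. 289.]
 [403. 280.]]
```

Emit:
apply_moves --commands "-0.61 -0.13 0.8 0 0 -0.46 1;-0.61 -0.13 1.8 0 0 -0.46 1;-0.61 -0.13 2.8 0 0 -0.46 1;-0.61 -0.13 3.7 0 0 -0.46 1;-0.61 -0.13 4.4 0 0 -0.46 1;-0.61 -0.13 4.8 0 0 -0.46 1;-0.61 -0.13 5.1 0 0 -0.46 1;-0.61 -0.13 5.1 0 0 -0.46 1;-0.61 -0.13 5.1 0 0 -0.46 1"

```text
t: 8.87
tcp_pos: [0.4309, -0.323, 0.0445]
eef_rot: [0.686, 0.728, 0.0, -0.001]
wrist_force: [0.1, 0.1, 0.6]
gripper_width: 0.0855
finger_force: 0.0
```

```bash
python3 - <<'E'
from h import *
snap('wrist','w7'); s=env.state();M=R.from_quat(s['eef_rot']).as_matrix();print(s['tcp_pos'],M.round(4).tolist())
d=load('w7');hsv=cv2.cvtColor(d['im'],cv2.COLOR_RGB2HSV)
m=(((hsv[...,0]<6)|(hsv[...,0]>172))&(hsv[...,1]>150)&(hsv[...,2]>60)).astype(np.uint8)
n,l,st,c=cv2.connectedComponentsWithStats(m)
for i in range(1,n):
  if st[i,4]>150:
    r=cv2.minAreaRect(max(cv2.findContours((l==i).astype(np.uint8),0,1)[0],key=len)); print(st[i],r); B=onz(d,cv2.boxPoints(r),.045);print(((B-s['tcp_pos'])@M).round(4).tolist())
E
```

```text
[ 0.43158502 -0.3240522   0.04566228] [[-0.0598, 0.9982, 0.001], [0.9982, 0.0598, -0.0009], [-0.001, 0.0009, -1.0]]
[ 298  308   37   97 3269] ((316.0, 356.0), (36.0, 96.0), 0.0)
[[-0.0176, -0.0087, 0.0007], [0.0205, -0.008, 0.0006], [0.0206, 0.0035, 0.0006], [-0.0176, 0.004, 0.0007]]
```

Emit:
apply_moves --commands "0.03 -0.05 0.07 0 0 0 1;0.03 -0.05 0.07 0 0 0 0;0.03 -0.05 0.07 0 0 0 0;0.03 -0.05 0.07 0 0 0 0;0.03 -0.05 0.07 0 0 0 0;0.03 -0.05 0.07 0 0 0 0;0.03 -0.05 0.07 0 0 0 0;0.03 -0.05 0.07 0 0 0 0"

```text
t: 9.58
tcp_pos: [0.4287, -0.3232, 0.0423]
eef_rot: [0.686, 0.728, -0.0, 0.0]
wrist_force: [-0.6, 0.8, 1.4]
gripper_width: 0.0108
finger_force: 62.6
```

Emit:
apply_moves --commands "0 0 -0.3 0 0 0 0;0 0 -0.8 0 0 0 0;0 0 -1.2 0 0 0 0;0 0 -1.2 0 0 0 0;0 0 -1.2 0 0 0 0"

```text
t: 10.0
tcp_pos: [0.4293, -0.3239, 0.0914]
eef_rot: [0.686, 0.728, -0.0, 0.001]
wrist_force: [-0.3, 0.0, -1.4]
gripper_width: 0.0108
finger_force: 62.2
```

```bash
python3 - <<'E'
from h import *
snap('wrist','w8'); s=env.state();M=R.from_quat(s['eef_rot']).as_matrix();print(s['tcp_pos'],s['torque'],M.round(4).tolist())
d=load('w8');hsv=cv2.cvtColor(d['im'],cv2.COLOR_RGB2HSV)
m=(((hsv[...,0]<6)|(hsv[...,0]>172))&(hsv[...,1]>150)&(hsv[...,2]>60)).astype(np.uint8)
ys,xs=np.nonzero(m);print(len(ys),ys.min(),ys.max(),np.median(xs))
# stem rows
g=d['im'].astype(int)
np.set_printoptions(linewidth=250)
for y in range(60,310,20):
  row=g[y,280:350].sum(1)//3; e=np.abs(np.diff(row)); i=np.argsort(e)[-4:]; print(y,[(int(280+k),int(row[k]),int(row[k+1])) for k in sorted(i)])
for p in [[.165,0,.006],[.05,0,.006],[.019,0,-.003]]: print(proj(d,[s['tcp_pos']+M@np.array(p)]).round(1))
E
```

```text
[ 0.42854419 -0.32305275  0.09019262] [-0.02418162 -0.00425578  0.01942835] [[-0.0587, 0.9983, 0.0002], [0.9983, 0.0587, -0.0002], [-0.0002, 0.0001, -1.0]]
3174 311 407 320.0
60 [(296, 226, 90), (304, 112, 135), (336, 161, 138), (338, 135, 213)]
80 [(295, 223, 93), (336, 156, 129), (337, 129, 152), (338, 152, 212)]
100 [(294, 223, 96), (304, 109, 132), (336, 152, 117), (337, 117, 207)]
120 [(297, 213, 93), (326, 211, 142), (328, 150, 198), (337, 138, 207)]
140 [(296, 213, 96), (304, 102, 127), (335, 161, 136), (337, 150, 207)]
160 [(294, 169, 145), (295, 145, 90), (304, 95, 126), (336, 135, 104)]
180 [(297, 200, 91), (335, 150, 123), (336, 123, 169), (337, 169, 207)]
200 [(305, 117, 139), (334, 163, 140), (336, 148, 220), (337, 220, 240)]
220 [(304, 63, 106), (305, 106, 139), (335, 129, 167), (336, 167, 228)]
240 [(305, 82, 116), (306, 116, 155), (341, 126, 201), (342, 201, 238)]
260 [(281, 67, 90), (329, 77, 150), (330, 150, 191), (334, 151, 123)]
280 [(304, 105, 97), (305, 97, 88), (334, 84, 91), (335, 91, 104)]
300 [(294, 101, 92), (295, 92, 84), (345, 86, 100), (346, 100, 107)]
[[ 319.2 -223.8]]
[[318.9 206.4]]
[[318.9 309. ]]
```

Pin held straight in the hand (stem at 317 px against 319 expected). Now to the front of the right knuckle.

Emit:
apply_moves --commands "1.8 4.44 0 0 0 0.46 0;1.8 4.44 0 0 0 0.46 0;1.8 4.44 0 0 0 0.46 0;1.8 4.44 0 0 0 0.46 0;1.8 4.44 0 0 0 0.46 0;1.8 4.44 0 0 0 0.46 0;1.8 4.44 0 0 0 0.46 0;1.8 4.44 0 0 0 0.46 0;1.8 4.44 0 0 0 0.46 0"

```text
t: 10.8
tcp_pos: [0.5999, -0.241, 0.0888]
eef_rot: [0.704, 0.71, -0.001, -0.001]
wrist_force: [-0.0, -0.6, -0.5]
gripper_width: 0.0111
finger_force: 62.2
```

```bash
python3 - <<'E'
from h import *
s=env.state();M=R.from_quat(s['eef_rot']).as_matrix();p=s['tcp_pos'];print(p,s['wrist_force'],M.round(4).tolist())
print(((np.array([.6014,-.240,.0383])-p)@M/.04).round(3), np.degrees(np.arctan2(M[1,1],M[0,1])))
E
```

```text
[ 0.5998623  -0.24103245  0.08879259] [-0.02386466 -0.58092495 -0.48739103] [[-0.0094, 1.0, -0.0028], [1.0, 0.0094, 0.0011], [0.0012, -0.0028, -1.0]]
[0.024 0.042 1.262] 0.5375993919188221
```

Emit:
apply_moves --commands "0.02 0.04 0.5 0 0 0 0;0.02 0.04 1 0 0 0 0;0.02 0.04 1.25 0 0 0 0;0.02 0.04 1.25 0 0 0 0;0.02 0.04 1.25 0 0 0 0;0.02 0.04 1.25 0 0 0 0"

```text
t: 11.3
tcp_pos: [0.6036, -0.2408, 0.041]
eef_rot: [0.704, 0.711, 0.0, 0.001]
wrist_force: [0.3, 0.2, -1.1]
gripper_width: 0.011
finger_force: 62.2
```

```bash
python3 - <<'E'
from h import *
s=env.state();M=R.from_quat(s['eef_rot']).as_matrix();p=s['tcp_pos'];print(p,s['wrist_force'],s['torque'],M.round(4).tolist())
print(((np.array([.6014,-.240,.0383])-p)@M/.04).round(3), np.degrees(np.arctan2(M[1,1],M[0,1])))
snap('wrist','w9');d=load('w9');g=d['im'].astype(int)
# right-knuckle edges at rows between y=-.061 and -.034 (top z~.0415)
a=proj(d,[[.5996,-.062,.032],[.5993,-.032,.032],[.5989,0,.032]]);print(a.round(1))
for y in np.linspace(-.058,-.036,5):
  q=proj(d,[[.5996-.0095,y,.032],[.5996+.0095,y,.032]]);r=int(q[0,1]);x0=int(q[0,0]);row=g[r,x0-25:x0+110].sum(1)//3;e=np.abs(np.diff(row));k=sorted(np.argsort(e)[-5:]);print(r,q[:,0].round(1),[(int(x0-25+j),int(row[j]),int(row[j+1])) for j in k])
for y in (-.09,-.1,-.12,-.15):
  q=proj(d,[[.6-.005,y,.032],[.6+.005,y,.032]]);r=int(q[0,1]);x0=int(q[0,0]);row=g[r,x0-25:x0+60].sum(1)//3;e=np.abs(np.diff(row));k=sorted(np.argsort(e)[-5:]);print('stem',r,q[:,0].round(1),[(int(x0-25+j),int(row[j]),int(row[j+1])) for j in k])
E
```

```text
[ 0.60356936 -0.24079404  0.04104572] [ 0.31081317  0.2304099  -1.13338485] [-0.09878624 -0.03312442 -0.03985785] [[-0.0097, 1.0, 0.0013], [1.0, 0.0097, -0.0007], [-0.0007, 0.0013, -1.0]]
[ 0.02  -0.054  0.069] 0.5543746032173208
[[ 313.6 -261.9]
 [ 314.3 -314.2]
 [ 316.2 -185.3]]
-272 [278.  349.6] [(297, 209, 164), (298, 164, 75), (304, 94, 129), (305, 129, 156), (336, 141, 176)]
-287 [278.7 349.5] [(297, 210, 166), (298, 166, 75), (304, 97, 131), (336, 138, 172), (337, 172, 199)]
-298 [279.5 349.3] [(297, 209, 168), (298, 168, 74), (304, 108, 141), (336, 144, 172), (337, 172, 196)]
-307 [280.5 349. ] [(297, 208, 169), (298, 169, 74), (304, 103, 137), (336, 144, 171), (337, 171, 197)]
-312 [281.6 348.5] [(297, 207, 170), (298, 170, 74), (304, 104, 139), (336, 147, 173), (337, 173, 196)]
stem -162 [294.9 332.9] [(270, 79, 29), (285, 52, 102), (299, 106, 64), (300, 64, 21), (340, 42, 95)]
stem -123 [294.7 332.4] [(290, 55, 103), (296, 112, 55), (342, 20, 54), (343, 54, 111), (349, 105, 56)]
stem -43 [294.6 331.3] [(295, 33, 94), (302, 94, 209), (343, 188, 207), (344, 207, 43), (345, 43, 15)]
stem 70 [294.8 329.5] [(298, 218, 79), (303, 101, 126), (304, 126, 148), (336, 173, 150), (338, 143, 209)]
```

Emit:
apply_moves --commands "0 -0.05 0.06 0 0 0 0;0 -0.05 0.06 0 0 0 0;0 -0.05 0.06 0 0 0 0;0.1 -0.05 0.06 0 0 0 0;0.2 -0.05 0.06 0 0 0 0;0.3 -0.05 0.06 0 0 0 0;0.4 -0.05 0.06 0 0 0 0;0.5 -0.05 0.06 0 0 0 0;0.5 -0.05 0.06 0 0 0 0"

```text
t: 12.1
tcp_pos: [0.601, -0.2188, 0.0375]
eef_rot: [0.703, 0.711, 0.0, -0.0]
wrist_force: [0.4, -0.3, -1.2]
gripper_width: 0.0111
finger_force: 62.2
```

```bash
cat > st.py <<'E'
from h import *
s=env.state();M=R.from_quat(s['eef_rot']).as_matrix();p=s['tcp_pos'];print(s['t'],p.round(4),s['wrist_force'].round(1),s['torque'].round(3),np.degrees(np.arctan2(M[1,1],M[0,1])).round(2),M[2].round(4),'axis x err',p[0]-(.5989-.0105*p[1]))
E
python3 st.py
```

```text
12.1 [ 0.601  -0.2188  0.0375] [ 0.4 -0.3 -1.2] [-0.071  0.034  0.071] 0.66 [ 6.e-04 -5.e-04 -1.e+00] axis x err -0.0002132439009600029
```

Emit:
apply_moves --commands "0.1 0 -0.02 0 0 0 0;0.2 0 -0.02 0 0 0 0;0.3 0 -0.02 0 0 0 0;0.4 0 -0.02 0 0 0 0;0.5 0 -0.02 0 0 0 0;0.5 0 -0.02 0 0 0 0"

```text
t: 12.6
tcp_pos: [0.6007, -0.199, 0.0384]
eef_rot: [0.703, 0.711, 0.0, -0.0]
wrist_force: [-0.4, 0.4, -0.9]
gripper_width: 0.0107
finger_force: 62.2
```

Emit:
apply_moves --commands "0.1 0 0 0 0 0 0;0.2 0 0 0 0 0 0;0.25 0 0 0 0 0 0;0.25 0 0 0 0 0 0"

```text
t: 12.93
tcp_pos: [0.6007, -0.1894, 0.0384]
eef_rot: [0.703, 0.711, -0.0, -0.0]
wrist_force: [0.2, -0.2, -1.6]
gripper_width: 0.0112
finger_force: 62.2
```

```bash
python3 st.py
```

```text
12.9333 [ 0.6007 -0.1894  0.0384] [ 0.2 -0.2 -1.6] [-0.044 -0.003  0.037] 0.63 [ 3.e-04 -3.e-04 -1.e+00] axis x err -0.0002072558867268759
```

Free so far; the tip is now at the cover's knuckle.

Emit:
apply_moves --commands "0.1 0 0 0 0 0 0;0.2 0 0 0 0 0 0;0.25 0 0 0 0 0 0;0.25 0 0 0 0 0 0"

```text
t: 13.27
tcp_pos: [0.6006, -0.1794, 0.0384]
eef_rot: [0.703, 0.711, -0.0, -0.0]
wrist_force: [-0.9, 0.3, -1.0]
gripper_width: 0.0109
finger_force: 62.2
```

Emit:
apply_moves --commands "0.1 0 0 0 0 0 0;0.2 0 0 0 0 0 0;0.3 0 0 0 0 0 0;0.4 0 0 0 0 0 0;0.4 0 0 0 0 0 0"

```text
t: 13.68
tcp_pos: [0.6003, -0.163, 0.0383]
eef_rot: [0.703, 0.711, 0.0, -0.0]
wrist_force: [-0.2, 0.9, -1.0]
gripper_width: 0.0109
finger_force: 62.2
```

Emit:
apply_moves --commands "0.1 0 0 0 0 0 0;0.2 0 0 0 0 0 0;0.3 0 0 0 0 0 0;0.4 0 0 0 0 0 0;0.4 0 0 0 0 0 0"

```text
t: 14.1
tcp_pos: [0.6002, -0.147, 0.0384]
eef_rot: [0.703, 0.711, 0.0, -0.0]
wrist_force: [-0.4, 0.2, -1.9]
gripper_width: 0.0109
finger_force: 62.2
```

```bash
python3 st.py
```

```text
14.1 [ 0.6002 -0.147   0.0384] [-0.4  0.2 -1.9] [-0.045 -0.013 -0.004] 0.64 [ 5.e-04 -4.e-04 -1.e+00] axis x err -0.0002883817516549092
```

Emit:
apply_moves --commands "0.1 0 0 0 0 0 0;0.2 0 0 0 0 0 0;0.3 0 0 0 0 0 0;0.4 0 0 0 0 0 0;0.4 0 0 0 0 0 0"

```text
t: 14.52
tcp_pos: [0.6, -0.131, 0.0384]
eef_rot: [0.703, 0.711, 0.0, -0.0]
wrist_force: [0.6, 0.2, -0.3]
gripper_width: 0.0107
finger_force: 62.2
```

Emit:
apply_moves --commands "0.06 0 0 0 0 0 0;0.12 0 0 0 0 0 0;0.18 0 0 0 0 0 0;0.18 0 0 0 0 0 0"

```text
t: 14.85
tcp_pos: [0.6, -0.1244, 0.0384]
eef_rot: [0.703, 0.711, 0.0, -0.0]
wrist_force: [-0.7, -0.4, -0.5]
gripper_width: 0.0106
finger_force: 62.2
```

Emit:
apply_moves --commands "0.05 0 0 0 0 0 0;0.1 0 0 0 0 0 0;0.1 0 0 0 0 0 0"

```text
t: 15.1
tcp_pos: [0.6, -0.1205, 0.0384]
eef_rot: [0.703, 0.711, 0.0, -0.0]
wrist_force: [0.4, 0.1, -0.9]
gripper_width: 0.0114
finger_force: 62.2
```

```bash
python3 st.py
```

```text
15.1 [ 0.6    -0.1205  0.0384] [ 0.4  0.1 -0.9] [-0.027 -0.031  0.012] 0.61 [ 2.e-04 -1.e-04 -1.e+00] axis x err -0.00016297094377226706
```

Tip at y ≈ +0.0445. Small steps of 2 to 3 mm now, feeling for the catch.

Emit:
apply_moves --commands "0.03 0 0 0 0 0 0;0.06 0 0 0 0 0 0;0.06 0 0 0 0 0 0"

```text
t: 15.35
tcp_pos: [0.6, -0.1183, 0.0384]
eef_rot: [0.703, 0.711, -0.0, -0.0]
wrist_force: [0.6, 1.3, -0.9]
gripper_width: 0.0111
finger_force: 62.1
```

Emit:
apply_moves --commands "0.03 0 0 0 0 0 0;0.06 0 0 0 0 0 0;0.06 0 0 0 0 0 0"

```text
t: 15.6
tcp_pos: [0.5999, -0.1161, 0.0384]
eef_rot: [0.703, 0.711, -0.0, 0.0]
wrist_force: [0.7, -0.5, -2.6]
gripper_width: 0.011
finger_force: 62.0
```

Emit:
apply_moves --commands "0.03 0 0 0 0 0 0;0.06 0 0 0 0 0 0;0.06 0 0 0 0 0 0"

```text
t: 15.85
tcp_pos: [0.6, -0.1143, 0.0386]
eef_rot: [0.703, 0.711, -0.0, 0.001]
wrist_force: [-0.7, -2.5, -2.8]
gripper_width: 0.0112
finger_force: 62.0
```

Emit:
apply_moves --commands "0.03 0 0 0 0 0 0;0.06 0 0 0 0 0 0;0.06 0 0 0 0 0 0"

```text
t: 16.1
tcp_pos: [0.5998, -0.1106, 0.0383]
eef_rot: [0.704, 0.711, 0.0, -0.001]
wrist_force: [0.1, 0.9, -2.7]
gripper_width: 0.0109
finger_force: 61.9
```

Emit:
apply_moves --commands "0.03 0 0 0 0 0 0;0.06 0 0 0 0 0 0;0.06 0 0 0 0 0 0"

```text
t: 16.35
tcp_pos: [0.5997, -0.1081, 0.0383]
eef_rot: [0.703, 0.711, 0.0, -0.001]
wrist_force: [-0.1, -1.1, -1.9]
gripper_width: 0.011
finger_force: 61.9
```

Emit:
apply_moves --commands "0.03 0 0 0 0 0 0;0.05 0 0 0 0 0 0;0.05 0 0 0 0 0 0"

```text
t: 16.6
tcp_pos: [0.5999, -0.1066, 0.0385]
eef_rot: [0.703, 0.711, -0.0, -0.0]
wrist_force: [-0.2, -1.2, -2.1]
gripper_width: 0.0107
finger_force: 61.9
```

Emit:
apply_moves --commands "0.03 0 0 0 0 0 0;0.05 0 0 0 0 0 0;0.05 0 0 0 0 0 0"

```text
t: 16.85
tcp_pos: [0.5998, -0.1046, 0.0384]
eef_rot: [0.703, 0.711, 0.0, -0.0]
wrist_force: [-0.6, -1.2, -2.7]
gripper_width: 0.0109
finger_force: 61.9
```

Emit:
apply_moves --commands "0.03 0 0 0 0 0 0;0.05 0 0 0 0 0 0;0.05 0 0 0 0 0 0"

```text
t: 17.1
tcp_pos: [0.5997, -0.1018, 0.0384]
eef_rot: [0.704, 0.711, 0.001, -0.001]
wrist_force: [-0.4, 2.4, -1.8]
gripper_width: 0.011
finger_force: 62.0
```

Emit:
apply_moves --commands "0.03 0 0 0 0 0 0;0.03 0 0 0 0 0 0"

```text
t: 17.27
tcp_pos: [0.5999, -0.101, 0.0386]
eef_rot: [0.703, 0.711, 0.0, -0.0]
wrist_force: [0.5, -0.2, -1.9]
gripper_width: 0.011
finger_force: 62.1
```

Emit:
apply_moves --commands "0.03 0 0 0 0 0 0;0.03 0 0 0 0 0 0"

```text
t: 17.43
tcp_pos: [0.6, -0.1002, 0.0386]
eef_rot: [0.703, 0.711, 0.0, 0.0]
wrist_force: [0.9, -0.1, -1.4]
gripper_width: 0.0111
finger_force: 62.1
```

The pull forward at y = -0.1018 is the catch dropping into the sloping side of the groove. I go on gently to the firm stop.

Emit:
apply_moves --commands "0.03 0 0 0 0 0 0;0.03 0 0 0 0 0 0"

```text
t: 17.6
tcp_pos: [0.5999, -0.0991, 0.0386]
eef_rot: [0.703, 0.711, 0.0, 0.0]
wrist_force: [-0.1, 0.8, -1.3]
gripper_width: 0.0111
finger_force: 62.1
```

Emit:
apply_moves --commands "0.03 0 0 0 0 0 0;0.03 0 0 0 0 0 0"

```text
t: 17.77
tcp_pos: [0.5999, -0.0982, 0.0386]
eef_rot: [0.703, 0.711, -0.0, 0.0]
wrist_force: [-0.1, -1.4, -1.3]
gripper_width: 0.0112
finger_force: 62.1
```

Emit:
apply_moves --commands "0.03 0 0 0 0 0 0;0.03 0 0 0 0 0 0"

```text
t: 17.93
tcp_pos: [0.6, -0.0979, 0.0387]
eef_rot: [0.703, 0.711, -0.0, 0.001]
wrist_force: [-0.5, -4.0, -2.1]
gripper_width: 0.0111
finger_force: 62.1
```

Emit:
apply_moves --commands "0.02 0 0 0 0 0 0;0.02 0 0 0 0 0 0"

```text
t: 18.1
tcp_pos: [0.6001, -0.0977, 0.0389]
eef_rot: [0.703, 0.711, -0.001, 0.001]
wrist_force: [-0.4, -6.2, -1.5]
gripper_width: 0.0111
finger_force: 62.1
```

Emit:
apply_moves --commands "0.03 0 0 0 0 0 0;0.03 0 0 0 0 0 0"

```text
t: 18.27
tcp_pos: [0.6003, -0.0974, 0.039]
eef_rot: [0.703, 0.711, -0.001, 0.002]
wrist_force: [-0.5, -8.3, -1.9]
gripper_width: 0.0112
finger_force: 62.1
```

Emit:
apply_moves --commands "0.03 0 0 0 0 0 0;0.03 0 0 0 0 0 0"

```text
t: 18.43
tcp_pos: [0.6004, -0.0972, 0.0392]
eef_rot: [0.703, 0.711, -0.002, 0.003]
wrist_force: [-1.0, -12.0, -1.2]
gripper_width: 0.011
finger_force: 62.1
```

```bash
python3 st.py
```

```text
18.4333 [ 0.6004 -0.0972  0.0392] [ -1.  -12.   -1.2] [-1.931  0.102  0.099] 0.65 [-0.0061  0.0016 -1.    ] axis x err 0.0004937261294276629
```

Firm at 12 N without creep, so the pin is home. I unload, release and rise.

Emit:
apply_moves --commands "-0.08 0 0 0 0 0 0;-0.1 0 0 0 0 0 0;-0.1 0 0 0 0 0 0.2;-0.1 0 0 0 0 0 0.5;-0.1 0 0 0 0 0 0.7;-0.1 0 0 0 0 0 0.7;-0.1 0 0 0 0 0 0.7"

```text
t: 19.02
tcp_pos: [0.5999, -0.0972, 0.0386]
eef_rot: [0.703, 0.711, 0.0, -0.0]
wrist_force: [0.4, -0.4, 0.1]
gripper_width: 0.0598
finger_force: 0.0
```

Emit:
apply_moves --commands "0 0 -0.4 0 0 0 0.7;0 0 -1.2 0 0 0 0.7;0 0 -2.2 0 0 0 0.7;-1 0 -3.2 0 0 0 0.7;-2 0 -4.2 0 0 0 0.7;-2 0 -4.5 0 0 0 0.7;-2 0 -4.5 0 0 0 0.7;-2 0 -4.5 0 0 0 0.7"

```text
t: 19.68
tcp_pos: [0.6024, -0.1795, 0.2221]
eef_rot: [0.704, 0.71, 0.001, 0.003]
wrist_force: [0.1, -0.2, 0.1]
gripper_width: 0.0601
finger_force: 0.0
```

```bash
python3 - <<'E'
from h import *
snap('wrist','w10'); s=env.state();print(s['t'],s['tcp_pos'])
d=load('w10');hsv=cv2.cvtColor(d['im'],cv2.COLOR_RGB2HSV)
m=(((hsv[...,0]<6)|(hsv[...,0]>172))&(hsv[...,1]>150)&(hsv[...,2]>60)).astype(np.uint8)
n,l,st,c=cv2.connectedComponentsWithStats(m)
for i in range(1,n):
  if st[i,4]>80:
    r=cv2.minAreaRect(max(cv2.findContours((l==i).astype(np.uint8),0,1)[0],key=len)); B=onz(d,cv2.boxPoints(r),.041);print(st[i],B.round(4).tolist(),B.mean(0))
m=(d['im'].max(2)<50).astype(np.uint8);n,l,st,c=cv2.connectedComponentsWithStats(m)
for i in range(1,n):
  if st[i,4]>400: print(st[i],onz(d,[c[i]],.057).round(4))
E
```

```text
19.7333 [ 0.60091022 -0.17791822  0.21937623]
[217   2  54  18 879] [[0.5339, -0.0342, 0.041], [0.5691, -0.0336, 0.041], [0.5692, -0.0438, 0.041], [0.5338, -0.0445, 0.041]] [ 0.55149768 -0.03904398  0.041     ]
[142   4  47  19 729] [[0.4831, -0.0354, 0.041], [0.5143, -0.0345, 0.041], [0.5143, -0.0446, 0.041], [0.4829, -0.0455, 0.041]] [ 0.49862292 -0.03999863  0.041     ]
[308  77  17  56 923] [[0.5942, -0.0812, 0.041], [0.6052, -0.0811, 0.041], [0.6056, -0.1181, 0.041], [0.5943, -0.1182, 0.041]] [ 0.59981852 -0.09967543  0.041     ]
[109  47 200  11 411] [[ 0.5326 -0.0675  0.057 ]]
[ 516  142  124  155 3091] [[ 0.7984 -0.1596  0.057 ]]
[    0   308   640   172 45132] [[ 0.6053 -0.366   0.057 ]]
```

```bash
python3 -c "
from station import env
print(env.finish_job())"
```

```text
the job is handed in; nothing more can be done
None
```

The cover is laid on the holder and slid back to its stop, and the hinge pin is through all three knuckles: the catch was felt to drop in, the pin held firm at 12 N, and the job was handed in at about 20 s.

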